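Unlock the board turntable and hold its index pin out

TASK

The board turntable has to be freed so that a colleague can swing it round: first turn the fixture's lock knob counter-clockwise until it clicks over into its open position, so that its keeper arm swings off the index pin. Then grip the sprung index pin by its round knob, pull it straight up as far as it goes and keep holding it there: the program finishes while the gripper is still holding the pin fully out. Leave the other things on the bench where they are.

Things in the scene. Friction and masses are not known exactly. Their poses are not given: they have to be found in the camera images.
- fixture: rotary board fixture fixed to the table: grey base plate 190 x 215 x 10 mm with an aluminium turntable (152 mm) carrying a green circuit board (all below 42 mm). Lock knob and index pin, both vertical, stand near one edge at x -60, y -45 mm and x -60, y +45 mm. Origin on the table; x points from that edge to the turntable, y from lock knob to index pin
- lock_grip (a point): centre of the lock knob's grip, on its axis, 94 mm above the table. The grip is a black upright bar 14 mm thick, 44 mm long, 36 mm tall (72 to 107 mm above the table), turning with the knob; at the start its length points at the index pin
- keeper_tip (a point): end of the flat steel keeper arm (14 mm wide, 4 mm thick, 63 to 67 mm above the table) that reaches out 82 mm from the lock knob's axis, under and parallel to the bar grip; at the start it lies over the index pin's collar and keeps the pin down
- lock_knob (a joint): angle of the lock knob, rad: 0 at the start, grows counter-clockwise seen from above, swinging the keeper off the pin, outwards over the plate's near (-x) edge. Sprung detent with its hump at 0.55, at most about 0.2 N m: let go below 0.45 the knob springs back to near 0; turned beyond 0.7 it clicks on to about 1.07 by itself (open stop at 1.12)
- pin_grip (a point): black knurled knob on top of the index pin: upright cylinder 26 mm in diameter, 24 mm tall; this point is its centre, 88 mm above the table when the pin is seated. Below it a neck 12 mm in diameter, 14 mm long, then a steel collar 30 mm wide, its top 62 mm above the table
- index_pin (a joint): lift of the sprung index pin, m: 0 seated in its hole in the turntable's rim, grows straight up, stop at 0.025 (fully out); its tip leaves the hole at 0.011. The spring pulls it down with 6 N at 0 and 9 N at 0.025, so it drops back when let go. Blocked (it gives only about 3 mm at 25 N) while the keeper lies over its collar
- pencil_cup: blue plastic cup of pencils and pens, 80 mm wide, about 140 mm tall; a bystander; origin at the centre of its underside
- tip_cleaner: brass dome (soldering tip cleaner), 72 mm wide, 56 mm tall; a bystander; origin at the centre of its underside
- solder_spool: small metal spool standing on end, 56 mm wide, 40 mm tall; a bystander; origin at the centre of its underside
- flux_bottle: small bottle, 34 mm wide, 85 mm tall; a bystander; origin at the centre of its underside
- screwdriver: screwdriver lying on the table, 170 mm long, handle 26 mm thick; a bystander; origin under its middle, x along its length
- spare_board: loose green circuit board, 70 x 100 mm, 12 mm tall with its parts; a bystander; origin at the centre of its underside

How it is judged:
By the outcome, as a careful person would: the job done as asked, in the order asked, and still so for the second after the job is handed in, while the arm keeps its last pose, push and grip.
It also fails if it takes over 42 s, if anything falls off the work surface, if the arm or the gripper's body presses on something with over 40 N, if the wrist force passes 120 N, or if a joint passes its speed limit or range.

ROBOT

A 7-joint arm with a two-finger parallel gripper is mounted at the origin on the work surface. World frame = base frame: x ahead of the robot, y to its left, z up, the work surface at z = 0. Lengths are in mm, angles in rad, forces in N, time in s.
With the tool pointing down it reaches from about 400 to 750 mm from the base axis. Payload 19.5 kg.
Tool frame: the origin (TCP) lies at the very end of the fingers, on their centre line; the grasp point (between the pads) lies 19 mm behind it; z points along the fingers, y is the direction in which the jaws open and shut (so a half turn about z gives the same grasp; the last joint's range is limited). The gripper opens to 85 mm and grips with 20 to 120 N. Pads are 22 mm wide; open, the fingers measure 114 mm over their backs; the gripper's body (76 mm by 85 mm) begins 54 mm behind the grasp point. The pads swing forward as they close: fully open they stand 13 mm farther back than shut.
Start: joints at [-1.291, 0.707, -0.028, 1.485, 0.022, 0.951, -0.075], TCP at [181.845, 545.461, 231.268] pointing down, gripper open.
Joint ranges: [-2.71, 2.71], [-0.32, 2.16], [-1.57, 1.52], [0, 2.45], [-1.46, 4.6], [0, 2.02], [-2.83, 2.83]. Speed limits (rad/s): [1.89, 1.89, 2.57, 2.57, 3.01, 3.01, 3.01].

INTERFACE

Orientations are given as a unit quaternion [x, y, z, w].
In Python, from station import sensors, cams, arm, models gives the robot as it stands.
- The arm moves only by the tool apply_moves, never from a script. Its argument "steps" is text: rows parted by semicolons, each of 7 numbers parted by spaces: the turn, a rotation vector about the tool's x, y, z in rad, then the shift along the tool's x, y, z in m, then the closure, from -1 (fully open) to 1 (shut), so that 0 is half open. A call has 1 to 12 rows; each row shifts and turns the commanded pose from where the row before left it, along the tool's axes as they then stand; what a row does not reach is not made up. A row lasts 1/8 s, in which the tool goes at most 62.5 mm and 10.7 degrees, less where a joint would pass 70% of its speed; a pose out of reach is approached as far as the arm can. A call is refused whole if a number of a shift passes 0.0625 or a number of a turn 0.188, either way. A call with a gripper value outside its range is refused whole. The fingers move at their own pace and stop on an object; "newtons" is the grip in N (left out, the last holds). Time passes only in rows, so rows that do not move let the fingers close. It gives the time, the measured TCP pose, the force and the opening at its end, in the units of the state.
- sensors.sense(): the state, without advancing time (a new reading comes with each control period).
- cams.camera(name): name is "side" or "top"; returns the picture (480x640x3 uint8, blue, green, red); there is no depth.
- cams.camera_model(name): a dict with "fov_y" (degrees; the focal length in pixels is half the picture's height over the tangent of half this angle, whatever the lens; pixels are square), "cx", "cy" (the principal point, pixels), "dist_coeffs" ([k1, k2, p1, p2, k3] as OpenCV has them; the pictures are not rectified), "R" (3x3) and "t" (3): a world point X has camera coordinates R X + t. Camera axes: x right, y down, z forward; pixel columns grow to the right and rows downward; lengths in mm; the calibration is good to about 2 mm. A picture is of the moment at which its call begins. camera_model takes no time and is no camera call.
- arm.job_done(): hands the job in, once; it reports no verdict.
Trained networks look in the newest picture that a camera, given by its name, has taken for a name from the list of things; names that differ only in an ending like _2 or _b are one class to them, and where a whole thing is asked for, a point or a joint stands for the part that bears it (a point fixed in the world has none). Each returns a list of dicts, best first, with "conf" (0 to 1); they miss things now and then, are a little off and sometimes report something else, mostly with a low value. They report only what shows in the picture. A call takes as long as a camera call.
- models.trace(camera, label): "region" (480x640 bool, what is visible of it).
- models.spot_point(camera, label): "location" ([x, y, z] in mm, in the coordinates of the camera as it stood for that picture, good to about 4 mm: a listed point, or the origin of a listed thing).
The state is a dict: "time": time; "q": joint angles; "dq": joint speeds; "joint_torque": joint torques, N m; "position": TCP position; "tool_rot": TCP orientation; "force": force on the tool from outside, world axes, zero at the start; "moment": the same for the moment, N m; "finger_gap": opening from 0.0 (shut) to 1.0 (fully open).
Only numpy, scipy, OpenCV 4.12 (cv2) and the standard library are available. Lean on these libraries where they do the work, as an engineer would, in place of code of your own. Each camera call takes 0.05 s, during which the arm holds its last target. There are 200 camera calls.

## Working session

There is one attempt and no reset: what is moved stays moved. The work goes in short steps, Python scripts to look and compute and a tool call to move; the robot and the scene stay as the last step left them, time stands still between calls to the robot, and variables do not carry over. Pictures are saved under pics/ and viewed, about 8 in all and at most 12, crops included, and the job is handed in when it is done.

Besides the shell and the picture viewer there is one more tool, called as a command line: name --argument value ..., lists and objects as JSON in quotes. apply_moves: Moves the arm, as the interface text tells. Its arguments: {"type":"object","properties":{"steps":{"type":"string"},"newtons":{"type":"number"}},"required":["steps"]}

```bash
mkdir -p pics; cat > h.py <<'E'
import numpy as np, cv2
from station import sensors,cams,arm,models
def K(n):
    m=cams.camera_model(n); f=240/np.tan(np.radians(m["fov_y"])/2)
    return np.array([[f,0,m["cx"]],[0,f,m["cy"]],[0,0,1.]]),np.array(m["dist_coeffs"],float),np.array(m["R"],float),np.array(m["t"],float)
def snap(n,f=None):
    im=cams.camera(n)
    if f: cv2.imwrite("pics/"+f,im)
    return im
def find(n,l):
    k,d,R,t=K(n)
    return [(round(r["conf"],2),np.round(R.T@(np.array(r["location"])-t),1)) for r in models.spot_point(n,l)[:2]]
def proj(n,P):
    k,d,R,t=K(n); return cv2.projectPoints(np.array(P,float).reshape(-1,3),cv2.Rodrigues(R)[0],t,k,d)[0].reshape(-1,2)
E
python3 - <<'E'
from h import *
s=sensors.sense(); print(s["time"],s["position"],s["tool_rot"],s["finger_gap"])
a=snap("side");b=snap("top")
cv2.imwrite("pics/a.png",a);cv2.imwrite("pics/b.png",b)
for l in ["fixture","lock_grip","keeper_tip","pin_grip","pencil_cup","tip_cleaner","solder_spool","flux_bottle","screwdriver","spare_board"]:
    print(l,*[ (c,find(c,l)) for c in("side","top")])
print(sensors.sense()["time"])
E
```

```text
0.0 [181.74642396 545.26285168 230.84380449] [ 1.60158375e-01  9.87091193e-01 -5.16970672e-04 -7.30858132e-05] 0.9981808853725317
fixture ('side', [(0.94, array([ 570.9, -103.5,    2.9]))]) ('top', [(0.96, array([ 574.5, -100.6,    1.5])), (0.6, array([534.4, -39.4,  86.2]))])
lock_grip ('side', [(0.61, array([532.3, -45.7,  59.7])), (0.57, array([ 503.9, -127.4,   87.8]))]) ('top', [(0.8, array([ 503.7, -124.1,   91.5]))])
keeper_tip ('side', [(0.94, array([530.6, -47.4,  58.7]))]) ('top', [(0.79, array([531.1, -49.4,  63.6]))])
pin_grip ('side', [(0.78, array([528.3, -42.4,  90.4])), (0.34, array([630.1, 134.9,  -1.7]))]) ('top', [(0.49, array([530.1, -39.9,  86. ]))])
pencil_cup ('side', [(0.56, array([630.9, 135.2,  -2.8]))]) ('top', [(0.79, array([626.9, 135.1,   1.3]))])
tip_cleaner ('side', [(0.57, array([ 497.8, -241.7,   -5.8]))]) ('top', [(0.77, array([ 496.1, -245.8,    3.4]))])
solder_spool ('side', [(0.79, array([699.9,  48. ,   1.4])), (0.22, array([ 505.2, -127.7,   91.8]))]) ('top', [(0.56, array([ 7.033e+02,  4.700e+01, -6.000e-01]))])
flux_bottle ('side', [(0.72, array([ 619.5, -259.1,   -4. ])), (0.63, array([ 504. , -128.8,   89. ]))]) ('top', [(0.6, array([447.5, -27.7,   0.6])), (0.59, array([ 622.8, -262. ,    1.5]))])
screwdriver ('side', [(0.74, array([443.6, -31.6,  -3.9]))]) ('top', [(0.68, array([446.4, -29.6,   2.8]))])
spare_board ('side', [(0.89, array([ 730.3, -104.3,   -1.7])), (0.71, array([630.5, 133.9,  -2.6]))]) ('top', [(0.62, array([ 720.7, -106.9,   -1.8]))])
1.1
```

View pics/a.png

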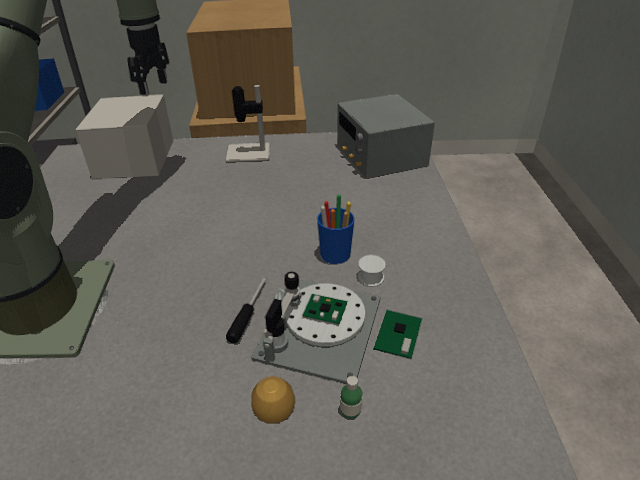

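View pics/b.png

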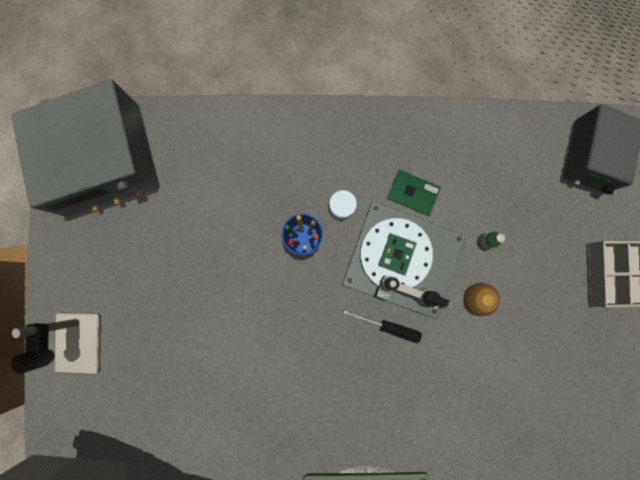

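The side and top pictures agree. The lock grip is at about (503.5, -126), which is the black bar at side px (275,315) and top px (432,298). The pin knob is at about (530, -41), at side px (291,281) and top px (390,284). They sit 89 mm apart (90 expected), and the fixture origin that follows from them matches the detected one. The fixture yaw is about -17.3°. The keeper's open swing ends over the screwdriver side at z 65, which is clear. Next I swing the arm round in an arc, with tool y kept radial.

apply_moves --steps "0 0 0.115 -0.061 -0.0075 0 -1;0 0 0.115 -0.061 -0.0075 0 -1;0 0 0.115 -0.061 -0.0075 0 -1;0 0 0.115 -0.061 -0.0075 0 -1;0 0 0.115 -0.061 -0.0075 0 -1;0 0 0.115 -0.061 -0.0075 0 -1;0 0 0.115 -0.061 -0.0075 0 -1;0 0 0.115 -0.061 -0.0075 0 -1;0 0 0.115 -0.061 -0.0075 0 -1;0 0 0.115 -0.061 -0.0075 0 -1;0 0 0.115 -0.061 -0.0075 0 -1;0 0 0.115 -0.061 -0.0075 0 -1" --newtons 40

```text
time: 2.6
position: [504.6, -55.8, 231.4]
tool_rot: [0.753, 0.658, 0.0, 0.0]
force: [1.2, 0.1, 0.5]
finger_gap: 1.001
```

```bash
cat >> h.py <<'E'
from scipy.spatial.transform import Rotation as Ro
def goal(P,yaw):
    "remaining: tool z turn to bring tool y to yaw(deg, mod 180), shift in present tool axes mm"
    s=sensors.sense(); r=Ro.from_quat(s["tool_rot"]).as_matrix(); y=np.degrees(np.arctan2(r[1,1],r[0,1]))
    e=(yaw-y+90)%180-90
    print("t",s["time"],"pos",np.round(s["position"],1),"yaw",round(y,1),"turn z",round(-np.radians(e),3),"shift",np.round(r.T@(np.array(P)-s["position"]),1),"F",np.round(s["force"],1),"M",np.round(s["moment"],2),"gap",round(s["finger_gap"],3),"tilt",np.round(r[:2,2],3),"q",np.round(s["q"],2))
E
python3 -c "
from h import *
goal([503.5,-126,78],-17.3)"
```

```text
t 2.6 pos [504.6 -55.8 231.4] yaw -7.7 turn z 0.167 shift [-69.7   8.3 153.4] F [1.2 0.1 0.5] M [-0.01 -0.03  0.  ] gap 1.001 tilt [ 0. -0.] q [-0.1   0.62  0.26  1.73 -0.21  0.81  0.12]
```

apply_moves --steps "0 0 0.167 0 0 0 -1;0 0 0 -0.034 0.010 0.02 -1;0 0 0 -0.0335 0.010 0.02 -1;0 0 0 0 0 0.03 -1;0 0 0 0 0 0 -1"

```text
time: 3.22
position: [503.3, -124.1, 160.2]
tool_rot: [0.804, 0.594, -0.001, -0.001]
force: [0.5, -0.0, 0.5]
finger_gap: 0.997
```

```bash
python3 -c "
from h import *
goal([503.5,-126,78],-17.3)
b=snap('side','c.png'); cv2.imwrite('pics/c2.png',cv2.resize(b[200:400,180:420],None,fx=3,fy=3))
print(find('side','lock_grip'),find('side','pin_grip'))"
```

```text
t 3.225 pos [ 503.3 -124.1  160.2] yaw -17.1 turn z 0.004 shift [-1.7  1.  82.2] F [ 0.5 -0.   0.5] M [ 0.01 -0.01 -0.02] gap 0.997 tilt [-0.003  0.001] q [ 0.05  0.74  0.25  1.78 -0.28  0.65  0.16]
[(0.92, array([ 504.9, -127.9,   91.2])), (0.58, array([633.8, 132.6,  -2.9]))] [(0.59, array([532.6, -39.4,  88.8])), (0.42, array([529.9, -48.4,  57.9]))]
```

View pics/c2.png

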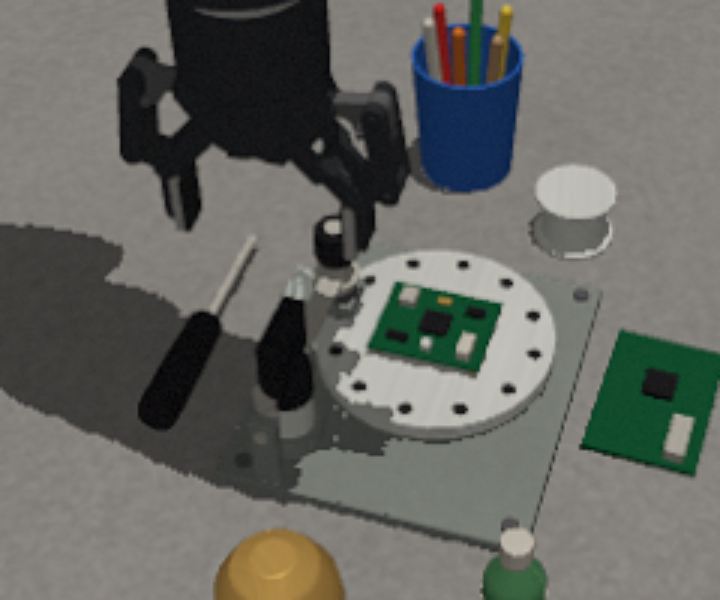

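The crop shows the open jaws straddling the bar grip's line (bar at crop px (285,350)), with the bar still upright and unturned. The detections agree, so I descend, grip and check.

apply_moves --steps "0 0 0.004 -0.002 0.001 0.03 -1;0 0 0 0 0 0.03 -1;0 0 0 0 0 0.021 -1;0 0 0 0 0 0 1;0 0 0 0 0 0 1;0 0 0 0 0 0 1;0 0 0 0 0 0 1;0 0 0 0 0 0 1;0 0 0 0 0 0 1" --newtons 40

```text
time: 4.5
position: [502.9, -126.1, 81.0]
tool_rot: [0.805, 0.593, -0.001, -0.001]
force: [-12.3, 3.2, 19.2]
finger_gap: 0.153
```

```bash
python3 -c "
from h import *
goal([503.5,-126,78],-17.3)"
```

```text
t 4.5 pos [ 502.9 -126.1   81. ] yaw -17.3 turn z -0.0 shift [0.3 0.5 3. ] F [-12.3   3.2  19.2] M [0.78 2.7  0.02] gap 0.153 tilt [-0.003  0.001] q [ 0.09  0.87  0.18  1.84 -0.32  0.46  0.2 ]
```

apply_moves --steps "0 0 0 0 -0.001 -0.0015 1;0 0 0 0 0 0 1;0 0 -0.15 0 0 0 1;0 0 -0.15 0 0 0 1;0 0 -0.15 0 0 0 1;0 0 0 0 0 0 1"

```text
time: 5.25
position: [503.0, -126.1, 81.5]
tool_rot: [0.653, 0.757, -0.0, -0.001]
force: [-1.1, 0.4, -21.5]
finger_gap: 0.153
```

```bash
python3 -c "
from h import *
goal([503.5,-126,81],-17.3+61.3)"
```

```text
t 5.25 pos [ 503.  -126.1   81.5] yaw 8.4 turn z -0.621 shift [0.  0.5 0.5] F [ -1.1   0.4 -21.5] M [0.15 0.16 0.04] gap 0.153 tilt [-0.001  0.   ] q [ 0.14  0.86  0.08  1.84 -0.14  0.44  0.47]
```

apply_moves --steps "0 0 -0.15 0 0 0.0008 1;0 0 -0.16 0 0 0 1;0 0 -0.16 0 0 0 1;0 0 -0.15 0 0 0 1;0 0 0 0 0 0 1;0 0 0 0 0 0 1"

```text
time: 6.0
position: [503.6, -125.9, 81.3]
tool_rot: [0.393, 0.92, 0.0, 0.0]
force: [-3.3, 4.6, 1.4]
finger_gap: 0.157
```

```bash
python3 -c "
from h import *
goal([503.5,-126,81],-17.3+61.3)"
```

```text
t 6.0 pos [ 503.6 -125.9   81.3] yaw 43.7 turn z -0.005 shift [-0.  -0.1  0.3] F [-3.3  4.6  1.4] M [ 1.04  0.43 -0.04] gap 0.157 tilt [0. 0.] q [ 0.22  0.86 -0.06  1.84  0.11  0.44  0.84]
```

apply_moves --steps "0 0 0 0 0 0 -1;0 0 0 0 0 0 -1;0 0 0 0 0 0 -1;0 0 0 0 0 0 -1;0 0 0 0 0 -0.03 -1;0 0 0 0 0 -0.04 -1;0 0 0 0 0 -0.03 -1;0 0 0 0 0 0 -1"

```text
time: 7.0
position: [504.1, -126.4, 182.8]
tool_rot: [0.391, 0.92, 0.0, 0.002]
force: [-0.2, 0.3, -0.1]
finger_gap: 0.998
```

```bash
python3 -c "
from h import *
goal([530.5,-41,71],43.7)
b=snap('side'); snap('top'); cv2.imwrite('pics/d.png',cv2.resize(b[200:400,180:420],None,fx=3,fy=3))
for c in ('side','top'): print(*[(l,find(c,l)) for l in ('keeper_tip','lock_grip','pin_grip')])
print(proj('side',[[504,-126,94],[530.5,-41,88]]))"
```

```text
t 7.0 pos [ 504.1 -126.4  182.8] yaw 44.0 turn z 0.005 shift [ 43.5  78.1 111.8] F [-0.2  0.3 -0.1] M [-0.04  0.05 -0.01] gap 0.998 tilt [ 0.003 -0.001] q [ 0.24  0.69 -0.09  1.75  0.09  0.7   0.86]
('keeper_tip', [(0.84, array([447.4, -66.7,  60.3]))]) ('lock_grip', [(0.64, array([ 503.1, -125.6,   88.9]))]) ('pin_grip', [(0.93, array([527.4, -42.1,  88.6]))])
('keeper_tip', [(0.81, array([445.7, -65.3,  63.3]))]) ('lock_grip', [(0.69, array([ 505.8, -124.4,   91.9]))]) ('pin_grip', [(0.68, array([531.4, -41.3,  88.8]))])
[[273.53976151 312.52952488]
 [289.25938347 279.97915255]]
```

View pics/d.png

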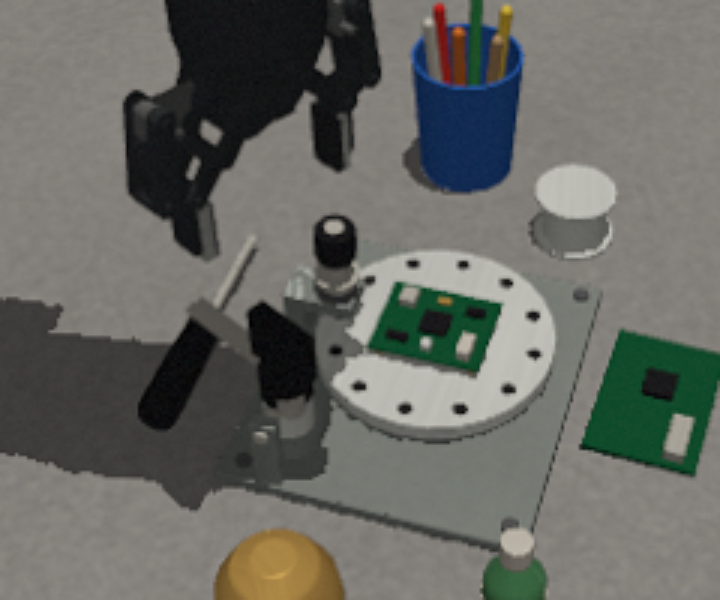

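The keeper tip now reads (446.5, -66) in both cameras. The open position predicts (446.6, -67), so the lock has clicked to about 1.07. The crop shows the keeper clear of the pin, pointing over the screwdriver at crop px (215,325), and the pin knob free at (335,245). I go to the pin next.

apply_moves --steps "0 0 0.154 0 0 0 -1;0 0 0.154 0 0 0 -1;0 0 0.154 0 0 0 -1;0 0 0.154 0 0 0 -1;0 0 0.154 0 0 0 -1;0 0 0 0.043 0.013 0 -1;0 0 0 0.043 0.013 0.03 -1;0 0 0 0 0 0 -1" --newtons 80

```text
time: 8.4
position: [529.3, -36.7, 149.1]
tool_rot: [0.706, 0.708, -0.001, -0.002]
force: [-0.3, -1.0, 1.0]
finger_gap: 1.001
```

```bash
python3 -c "
from h import *
goal([530.3,-40.7,70],0)"
```

```text
t 8.4 pos [529.3 -36.7 149.1] yaw 0.2 turn z 0.003 shift [-4.1  1.2 79.1] F [-0.3 -1.   1. ] M [0.01 0.02 0.05] gap 1.001 tilt [-0.003  0.001] q [-0.07  0.77  0.15  1.75 -0.17  0.64  0.18]
```

apply_moves --steps "0 0 0 -0.004 0.001 0.03 -1;0 0 0 0 0 0.03 -1;0 0 0 0 0 0.018 -1;0 0 0 0 0 0 -1;0 0 0 0 0 0 -1"

```text
time: 9.02
position: [530.8, -44.6, 73.8]
tool_rot: [0.708, 0.706, 0.0, 0.0]
force: [-0.8, -0.3, 0.8]
finger_gap: 1.001
```

```bash
python3 -c "
from h import *
goal([530.3,-40.7,70],0)
b=snap('side');cv2.imwrite('pics/e.png',cv2.resize(b[220:340,220:360],None,fx=5,fy=5))"
```

```text
t 9.025 pos [530.8 -44.6  73.8] yaw -0.1 turn z -0.002 shift [ 3.9 -0.5  3.8] F [-0.8 -0.3  0.8] M [0.06 0.01 0.04] gap 1.001 tilt [ 0.001 -0.   ] q [-0.03  0.89  0.11  1.8  -0.19  0.46  0.21]
```

View pics/e.png

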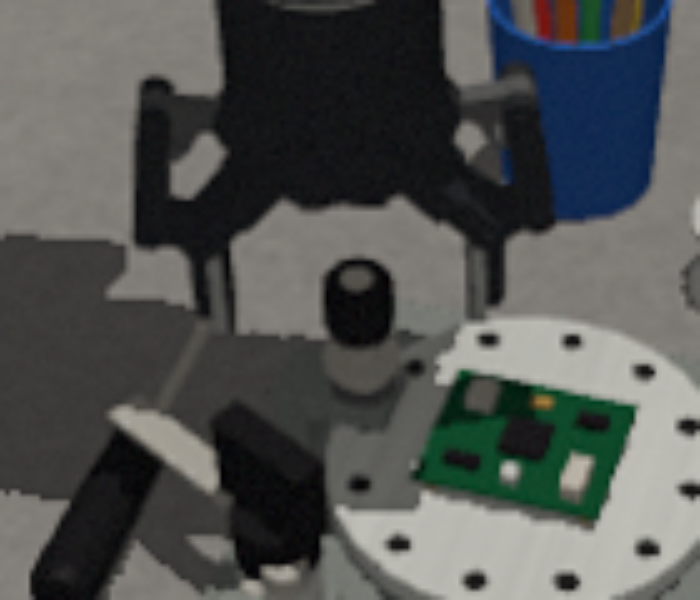

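The jaws straddle the pin knob (crop px (358,300); pads at 220 and 475). I correct the position, close, and then check the side load.

apply_moves --steps "0 0 0 0.004 0.001 0.001 -1;0 0 0 0 0 0 1;0 0 0 0 0 0 1;0 0 0 0 0 0 1;0 0 0 0 0 0 1;0 0 0 0 0 0 1;0 0 0 0 0 0 1" --newtons 40

```text
time: 9.95
position: [533.3, -40.3, 72.6]
tool_rot: [0.708, 0.706, 0.001, 0.001]
force: [8.8, 0.9, 3.6]
finger_gap: 0.289
```

```bash
python3 -c "
from h import *
goal([530.3,-40.7,70],0)"
```

```text
t 9.95 pos [533.3 -40.3  72.6] yaw -0.1 turn z -0.002 shift [-0.4 -3.   2.5] F [8.8 0.9 3.6] M [ 0.04 -1.6   0.02] gap 0.289 tilt [ 0.004 -0.   ] q [-0.04  0.89  0.11  1.8  -0.2   0.46  0.2 ]
```

apply_moves --steps "0 0 0 0 0.001 0 1;0 0 0 0 0 0 1;0 0 0 0 0 -0.005 1;0 0 0 0 0 -0.005 1;0 0 0 0 0 0 1" --newtons 90

```text
time: 10.58
position: [533.3, -40.3, 82.2]
tool_rot: [0.708, 0.706, 0.0, 0.001]
force: [6.6, -1.3, -8.4]
finger_gap: 0.278
```

```bash
python3 -c "
from h import *
goal([532,-40.7,97.6],0)"
```

```text
t 10.575 pos [533.3 -40.3  82.2] yaw -0.1 turn z -0.002 shift [ -0.4  -1.3 -15.4] F [ 6.6 -1.3 -8.4] M [-0.13 -1.27 -0.02] gap 0.278 tilt [ 0.002 -0.   ] q [-0.05  0.88  0.12  1.79 -0.19  0.48  0.2 ]
```

The pin follows: after about 9.6 mm the pull reads about 8 N, as the spring should give. I continue up to the stop.

apply_moves --steps "0 0 0 0 0.0005 -0.005 1;0 0 0 0 0 -0.005 1;0 0 0 0 0 -0.004 1;0 0 0 0 0 0 1"

```text
time: 11.08
position: [533.3, -40.3, 96.2]
tool_rot: [0.708, 0.706, 0.0, 0.0]
force: [5.5, -1.0, -8.9]
finger_gap: 0.273
```

```bash
python3 -c "
from h import *
goal([532,-40.7,97.6],0)"
```

```text
t 11.075 pos [533.3 -40.3  96.2] yaw -0.1 turn z -0.002 shift [-0.4 -1.3 -1.4] F [ 5.5 -1.  -8.9] M [-0.17 -1.1  -0.01] gap 0.273 tilt [ 0.001 -0.   ] q [-0.05  0.85  0.12  1.78 -0.19  0.52  0.2 ]
```

apply_moves --steps "0 0 0 0 0 -0.001 1;0 0 0 0 0 -0.001 1;0 0 0 0 0 0 1;0 0 0 0 0 0 1"

```text
time: 11.58
position: [533.3, -40.3, 97.8]
tool_rot: [0.708, 0.706, 0.0, 0.0]
force: [6.0, -0.8, -9.9]
finger_gap: 0.271
```

```bash
python3 -c "
from h import *
goal([532,-40.7,97.6],0)
b=snap('side');snap('top')
cv2.imwrite('pics/f.png',cv2.resize(b[200:380,190:430],None,fx=3,fy=3))
for c in ('side','top'): print(*[(l,find(c,l)) for l in ('keeper_tip','pin_grip','screwdriver')])"
```

```text
t 11.575 pos [533.3 -40.3  97.8] yaw -0.1 turn z -0.002 shift [-0.4 -1.3  0.2] F [ 6.  -0.8 -9.9] M [-0.16 -1.23 -0.01] gap 0.271 tilt [ 0. -0.] q [-0.05  0.85  0.13  1.78 -0.19  0.52  0.19]
('keeper_tip', [(0.62, array([527.6, -43.4, 110. ]))]) ('pin_grip', [(0.75, array([529.8, -42.9, 113.1]))]) ('screwdriver', [(0.89, array([442. , -33.7,  -2.7])), (0.4, array([ 504.5, -127.7,   90.1]))])
('keeper_tip', []) ('pin_grip', []) ('screwdriver', [(0.65, array([448.7, -29.9,   1.5]))])
```

View pics/f.png

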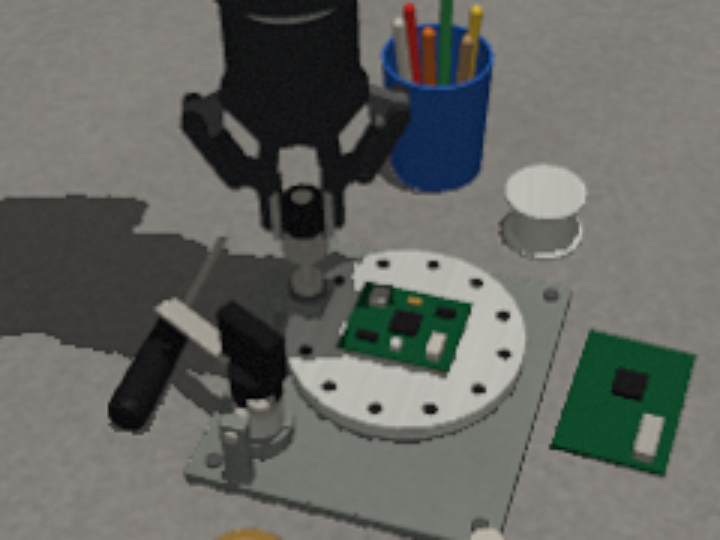

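The pin is clearly up, with its knob between the pads at crop px (302,210) and the collar well off its seat. The force hasn't jumped yet, so I creep up until the stop shows.

apply_moves --steps "0 0 0 0 0 -0.001 1;0 0 0 0 0 0 1;0 0 0 0 0 0 1"

```text
time: 12.35
position: [533.2, -40.2, 98.0]
tool_rot: [0.708, 0.706, -0.0, -0.0]
force: [11.0, -0.7, -30.3]
finger_gap: 0.272
```

apply_moves --steps "0 0 0 0 0 -0.0007 1;0 0 0 0 0 0 1;0 0 0 0 0 0 1"

```text
time: 12.72
position: [533.1, -40.3, 98.1]
tool_rot: [0.708, 0.706, -0.0, -0.0]
force: [14.5, -2.2, -44.6]
finger_gap: 0.273
```

The stop shows clearly: the force jumped while z stayed at 98. I ease the overpull slightly and check that it holds.

apply_moves --steps "0 0 0 0 0 0.0007 1;0 0 0 0 0 0 1;0 0 0 0 0 0 1;0 0 0 0 0 0 1;0 0 0 0 0 0 1;0 0 0 0 0 0 1;0 0 0 0 0 0 1;0 0 0 0 0 0 1"

```text
time: 13.72
position: [533.2, -40.3, 98.0]
tool_rot: [0.708, 0.706, -0.0, -0.0]
force: [10.8, -1.3, -30.4]
finger_gap: 0.274
```

```bash
python3 -c "
from h import *
goal([532,-40.7,97.6],0)
s=sensors.sense()
b=snap('top')
print(find('top','lock_grip'),find('top','keeper_tip'),np.abs(s['dq']).max())
if -45<s['force'][2]<-15 and .24<s['finger_gap']<.31: print(arm.job_done())"
```

```text
t 13.725 pos [533.2 -40.3  98. ] yaw -0.1 turn z -0.002 shift [-0.4 -1.2  0.4] F [ 10.8  -1.3 -30.4] M [-0.3  -2.19  0.  ] gap 0.274 tilt [-0. -0.] q [-0.05  0.85  0.13  1.78 -0.19  0.52  0.19]
[] [] 0.0017983074734710196
the job is handed in; nothing more can be done
None
```

I turned the lock knob counter-clockwise until it clicked open. I then gripped the index pin's knob at 90 N and pulled it straight up to its stop. The job was handed in at about 13.8 s with the gripper still holding the pin out.

**Lock:** after I let go of the knob, both cameras put the keeper tip at about (446.5, -66). That is within about 1 mm of its place at 1.07 rad (open).

**Pin:** it rose about 25.4 mm against a spring pull of 8 to 10 N. The force then jumped to 30–45 N with hardly any more lift, which marks the stop. I eased off, and it held steady at 30 N for about a second, with the gripper opening unchanged. The side camera put the knob's centre at z 113 mm, which is 25 mm above its seated height.

**Checks that failed or disagreed:**
- With the gripper over the pin, the side camera's keeper detection was wrong: it reported the pin.
- The top camera found neither the keeper nor the lock grip in the last check, so the open lock rests on the earlier reading and the later picture.
- A side load of about 11 N from slightly off-centre jaws remained.
- Of the bystanders, I measured only the screwdriver again, and it had not moved. The cup, spool and spare board looked undisturbed in the last picture; the tip cleaner and flux bottle were mostly outside that crop.

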